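# Shut down the fume extraction at the glass bench

## Robot

A 6-joint arm with a two-finger parallel gripper is mounted at the origin on the work surface. World frame = base frame: x ahead of the robot, y to its left, z up, the work surface at z = 0. Lengths are in m, angles in rad, forces in N, time in s.
With the tool pointing down it reaches from about 0.4 to 0.925 m from the base axis. Payload 12.5 kg.
Tool frame: the origin (TCP) lies at the very end of the fingers, on their centre line; the grasp point (between the pads) lies 19 mm behind it; z points along the fingers, y is the line along which they close (so a half turn about z gives the same grasp; the last joint's range is limited). The gripper opens to 95 mm and grips with 3 to 60 N. Pads are 20 mm wide; open, the fingers measure 119 mm over their backs; the gripper's body (75 mm by 180 mm) begins 59 mm behind the grasp point.
Start: joints at [1.204, 0.491, 1.559, -0, 1.092, -0.106], TCP at [0.161, 0.604, 0.215] pointing down, gripper open.
Joint ranges: [-3.1, 3.1], [-0.84, 2.19], [0.05, 2.79], [-1.13, 4.28], [0.06, 2.93], [-2.69, 2.69]. Speed limits (rad/s): [2.22, 2.22, 2.79, 3.14, 3.14, 3.14].

## Interface

Orientations are given as a unit quaternion [x, y, z, w].
In Python, from station import * gives the robot as it stands.
- The arm moves only by the tool carry_out, never from a script. Its argument "commands" is text: rows parted by semicolons, each of 7 numbers parted by spaces: the finger opening in mm, from 0 to 95.1, then the shift along the world's x, y, z in mm, then the turn, a rotation vector about the world's x, y, z in rad. A call has 1 to 12 rows; each row shifts and turns the commanded pose from where the row before left it; what a row does not reach is not made up. A row lasts 1/12 s, in which the tool goes at most 41.7 mm and 7.16 degrees, less where a joint would pass 70% of its speed; a pose out of reach is approached as far as the arm can. A call with a gripper value outside its range is refused whole. The fingers move at their own pace and stop on an object; "grip_force" is the grip in N (left out, the last holds). Time passes only in rows, so rows that do not move let the fingers close. It gives the time, the measured TCP pose, the force, the opening and the grip force at its end, in the units of the state.
- get_state(): the state, without advancing time (a new reading comes with each control period).
- camera(name): name is "side" or "top"; returns a dict with "frame" (480x640x3 uint8, blue, green, red), "fx", "fy", "cx", "cy" (pixels), "cam_to_world" (4x4, takes a point from camera to world coordinates). Camera axes: x right, y down, z forward; pixel columns grow to the right and rows downward; lengths in m; the calibration is good to about 2 mm. A picture is of the moment at which its call begins. There is no depth.
- close_job(): hands the job in; it is judged then, once.
The state is a dict: "clock": time; "joint_positions": joint angles; "joint_vel": joint speeds; "joint_torque": joint torques, N m; "position": TCP position; "orientation": TCP orientation; "force": force on the tool from outside, world axes, zero at the start; "wrist_torque": the same for the moment, N m; "gripper_width": finger opening in m; "finger_force": force on a finger pad.
Only numpy, scipy, OpenCV 4.12 (cv2) and the standard library are available. Lean on these libraries where they do the work, as an engineer would, in place of code of your own. Each camera call takes 0.05 s, during which the arm holds its last target. There are 200 camera calls.

## Task

Shut down the fume extraction; a light push of the fingertips is enough, and nothing is to be lifted or carried. First gently press the wide mushroom-shaped button, the widest of the three pods' buttons, all the way in and let it spring back. Then gently push the upturned lip of the air intake's sliding gate until the gate is fully home. Leave the other two pods, the bottles, the jar and the paddle where they are, and do not shift the pod you press.

Things in the scene. Friction and masses are not known exactly. Their poses are not given: they have to be found in the camera images.
- fan_pod: weighted push-button pod, 0.45 kg, loose on the bench on rubber feet: white base 64 x 64 mm, 28 mm high. It carries the wide round mushroom button of the extraction fan. Origin: centre of its underside, z up. The three pods stand in any order.
- fan_top (a point): centre of the top of the fan pod's black mushroom button, 46 mm across, gently domed, 50 mm above the bench; moves down with the button. Press here.
- fan_button (a joint): travel of the fan button in m: 0 = out, 0.006 = fully in (a stop). Spring: starts to move at about 1.7 N, fully in at about 5 N, springs back when released.
- lamp_pod: weighted push-button pod, 0.45 kg, loose on the bench on rubber feet: white base 64 x 64 mm, 28 mm high. It carries a small round button 20 mm across, top 44 mm above the bench. Leave alone. Origin: centre of its underside.
- lamp_button (a joint): travel of the lamp pod's small button in m, 0 = out, 0.006 = fully in; to be left at 0 (goes in as easily as the fan's).
- kiln_pod: weighted push-button pod, 0.45 kg, loose on the bench on rubber feet: white base 64 x 64 mm, 28 mm high. It carries a square button 26 mm wide, top 44 mm above the bench. Leave alone. Origin: centre of its underside.
- kiln_button (a joint): travel of the kiln pod's square button in m, 0 = out, 0.006 = fully in; to be left at 0 (goes in as easily as the fan's).
- intake: bench air intake, fixed: upright aluminium duct 80 mm across, 91 mm high with its grille, foot flange 100 mm across, and round it a grey square gate housing 100 x 100 mm between 40 and 56 mm height. Origin: centre of its foot on the bench; its -x side, from which the gate sticks out, faces roughly to the robot; the gate slides in along +x of this frame.
- gate (a joint): how far the sliding gate is out, in m: 0 = fully home (closed, at a rubber-cushioned stop), 0.07 = fully out. Starts 0.035 to 0.06. About 2.5 N of friction; it stays where it is left.
- gate_lip (a point): centre of the outer face (the face away from the duct) of the gate's upturned steel lip, 66 mm wide, 6 mm thick, from 46 to 84 mm above the bench; this point is at 68 mm. Its x axis is the intake's: push the lip along +x of this frame. With the gate home the point is 73 mm from the duct's axis, 23 mm in front of the housing.
- rod_bottle: green glass bottle 60 mm across, 112 mm high, with coloured glass rods fanning out of it to 260 mm height; loose. Origin: centre of its underside.
- green_bottle: the same green bottle without rods; loose. Origin: centre of its underside.
- bead_jar: jar of red beads 56 mm across, 62 mm high, aluminium cap; loose. Origin: centre of its underside.
- paddle: graphite marvering paddle lying flat: black plate 55 x 45 x 12 mm (centre 45 mm along +x of its origin) and a round wooden handle 12 mm thick along -x, 145 mm overall; loose. Origin: on the underside, near the middle of its length.

How it is judged:
By the outcome, as a careful person would: the job done as asked, in the order asked, and still so for the second after the job is handed in, with the robot touching nothing.
It also fails if it takes over 48 s, if anything falls off the work surface, if the arm or the gripper's body presses on something with over 40 N, if the wrist force passes 120 N, or if a joint passes its speed limit or range.

## Working session

There is one attempt and no reset: what is moved stays moved. The work goes in short steps, Python scripts to look and compute and a tool call to move; the robot and the scene stay as the last step left them, time stands still between calls to the robot, and variables do not carry over. Pictures are saved under pics/ and viewed, at most 10 in all, crops included, and the job is handed in when it is done.

Besides the shell and the picture viewer there is one more tool, called after ">>>" by a JSON object that holds its "api" and its "payload". carry_out: Moves the arm, as the interface text tells. Its arguments: {"type":"object","properties":{"commands":{"type":"string"},"grip_force":{"type":"number"}},"required":["commands"]}

```bash
mkdir -p pics
python3 - <<'E'
from station import *
import cv2,json,numpy as np
np.set_printoptions(precision=4,suppress=True)
for n in("top","side"):
    c=camera(n);cv2.imwrite(f"pics/{n}0.png",c["frame"]);print(n,c["fx"],c["fy"],c["cx"],c["cy"]);print(np.array(c["cam_to_world"]))
s=get_state();print(s["clock"],s["position"],s["orientation"],s["gripper_width"],s["force"])
E
```

```text
top 562.8696123372547 562.8696123372547 322.63528841372846 230.46996046353348
[[-0.0819 -0.9744  0.2092  0.3909]
 [-0.9966  0.0808 -0.0138 -0.0445]
 [-0.0034 -0.2096 -0.9778  1.3253]
 [ 0.      0.      0.      1.    ]]
side 445.22750584774263 445.22750584774263 316.33700481049124 238.2145296412278
[[ 0.8571 -0.344   0.3834  0.2907]
 [-0.5151 -0.5598  0.6491 -0.6255]
 [-0.0087 -0.7539 -0.657   0.6577]
 [ 0.      0.      0.      1.    ]]
0.1 [0.1611 0.6037 0.2141] [ 0.13    0.9915 -0.0005 -0.0001] 0.09520994158364394 [-0.1475  0.3129  0.6922]
```

View pics/top0.png

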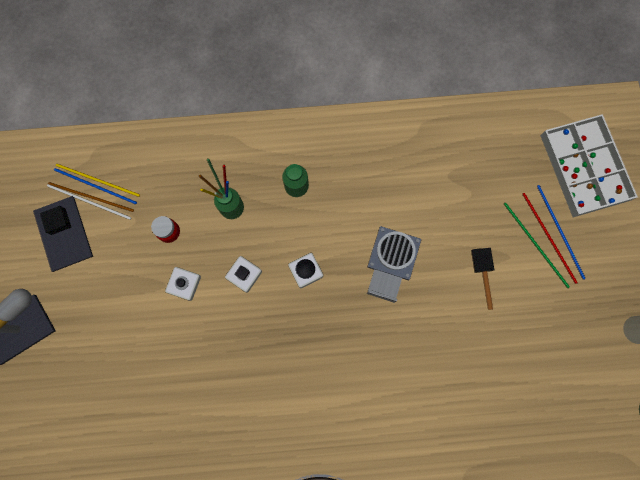

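View pics/side0.png

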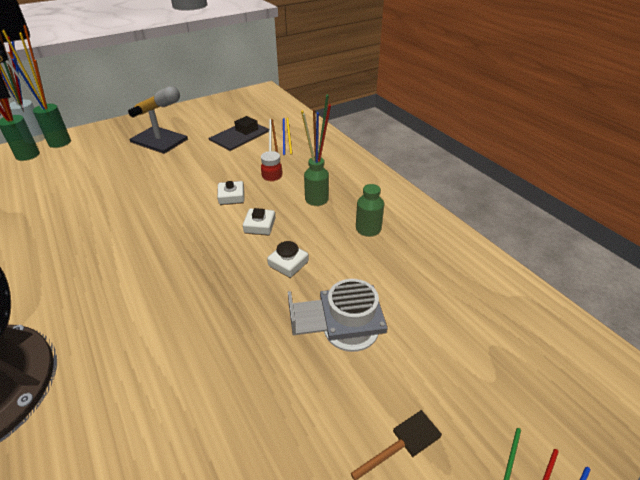

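The top view shows the pods at about (182,283), (243,273) and (306,269). The fan pod, with the widest round black button, is the third, at side (288,250). The intake is at top (396,250) with its gate lip near (383,296), and at side (291,310). I'll zoom in on these.

Run:
```python
import cv2,numpy as np
a=cv2.imread("pics/top0.png")[220:310,280:430];b=cv2.imread("pics/side0.png")[230:355,260:400]
cv2.imwrite("pics/c1.png",cv2.resize(a,None,fx=5,fy=5,interpolation=cv2.INTER_CUBIC))
cv2.imwrite("pics/c2.png",cv2.resize(b,None,fx=4.8,fy=4.8,interpolation=cv2.INTER_CUBIC)[:600])
```

```text
(no output)
```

View pics/c1.png

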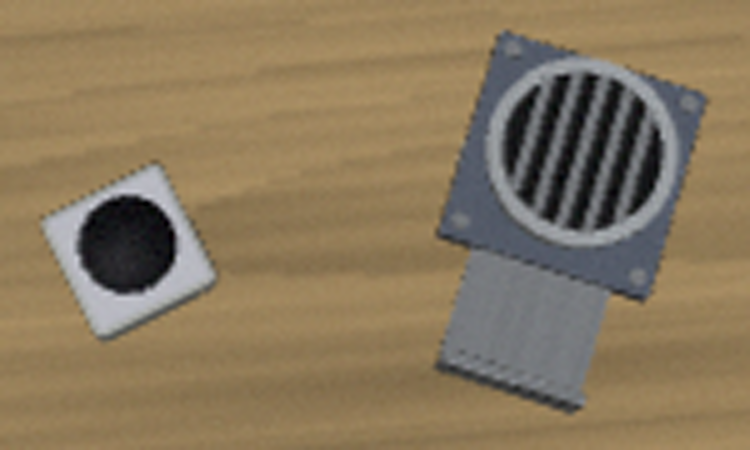

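View pics/c2.png

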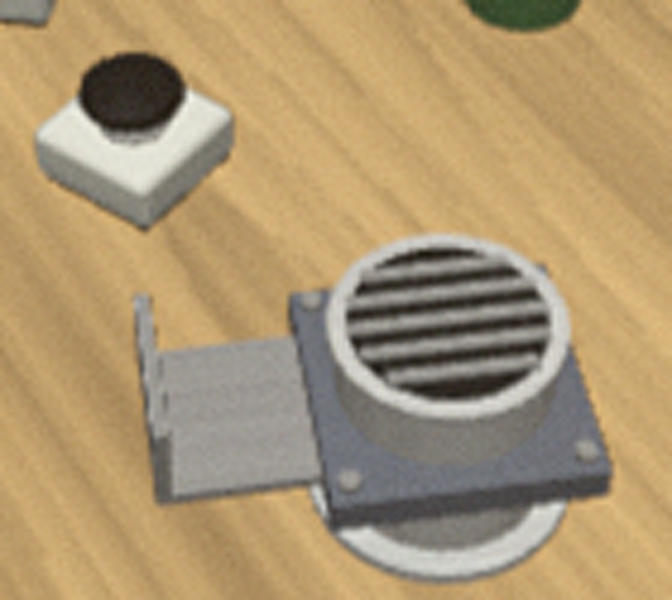

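The crops show the fan button's centre at (127,245) top and (132,95) side, and the duct rim's centre at (581,152) top and (448,326) side. The lip's top edge runs from about (440,360) to (582,403) in the top crop.

```bash
cat > h.py <<'E'
from station import *
import numpy as np
np.set_printoptions(precision=4,suppress=True)
C={n:camera(n) for n in("top","side")}
def ray(n,p):
    c=C[n];T=np.array(c["cam_to_world"]);return T[:3,3],T[:3,:3]@[(p[0]-c["cx"])/c["fx"],(p[1]-c["cy"])/c["fy"],1]
def pz(n,p,z):
    o,d=ray(n,p);return o+d*(z-o[2])/d[2]
def tri(p,q):
    (a,d),(b,e)=ray("top",p),ray("side",q);s=np.linalg.lstsq(np.c_[d,-e],b-a,rcond=None)[0]
    P,Q=a+d*s[0],b+e*s[1];return (P+Q)/2,np.linalg.norm(P-Q)
t=lambda u,v:((u+.5)/5+279.5,(v+.5)/5+219.5)
s=lambda u,v:((u+.5)/4.8+259.5,(v+.5)/4.8+229.5)
E
python3 - <<'E'
from h import *
print("fan",pz("top",t(127,245),.047),pz("side",s(132,93),.047),tri(t(127,245),s(132,93)))
print("duct",pz("top",t(581,152),.091),pz("side",s(448,326),.091),tri(t(581,152),s(448,326)))
h=[pz("top",t(*p),.056) for p in((503,31),(707,97),(644,300),(438,235))]
print("house",np.mean(h,0),[np.linalg.norm(h[i]-h[i-1]) for i in range(4)])
ax=h[0]-h[3]+h[1]-h[2];ax/=np.linalg.norm(ax);yaw=np.arctan2(ax[1],ax[0])
b=h[3]-h[2]+h[0]-h[1];print("yaw",yaw,np.arctan2(b[1],b[0])-np.pi/2)
D=(np.mean(h,0)+pz("top",t(581,152),.091))/2
for p,z in(((438,362),.084),((582,403),.084),((437,371),.046),((577,412),.046)):
    q=pz("top",t(*p),z)-D;x=np.cos(yaw)*q[0]+np.sin(yaw)*q[1];y=-np.sin(yaw)*q[0]+np.cos(yaw)*q[1];print("lip top",p,x,y)
for p,z in(((135,297),.084),((153,425),.084),((160,500),.046)):
    q=pz("side",s(*p),z)-D;x=np.cos(yaw)*q[0]+np.sin(yaw)*q[1];y=-np.sin(yaw)*q[0]+np.cos(yaw)*q[1];print("lip side",p,x,y)
st=get_state();print(st["clock"],st["position"])
for n,p,z in(("kiln",(243,271),.044),("lamp",(182,282),.044),("rod",(222,180),.15),("green",(294,172),.112)):print(n,pz("top",p,z))
E
```

```text
fan [ 0.5786 -0.0151  0.047 ] [ 0.5793 -0.0196  0.047 ] (array([ 0.5802, -0.0153,  0.0428]), np.float64(0.0020858093569966893))
duct [ 0.5971 -0.2206  0.091 ] [ 0.5957 -0.2277  0.091 ] (array([ 0.5992, -0.222 ,  0.0832]), np.float64(0.0015662613827342048))
house [ 0.5973 -0.2213  0.056 ] [np.float64(0.10015690672600382), np.float64(0.09810628041070248), np.float64(0.09891735315792491), np.float64(0.09735286441734041)]
yaw -0.40672853672304443 -0.3986549484217423
lip top (438, 362) -0.10865675054923357 0.0319784590131066
lip top (582, 403) -0.1056544801817525 -0.03341114568439841
lip top (437, 371) -0.1080781716347783 0.029688519476961252
lip top (577, 412) -0.10554962258043644 -0.035941203891503785
lip side (135, 297) -0.10577848364464186 0.02861891341059289
lip side (153, 425) -0.1047268826402422 -0.03019478135615329
lip side (160, 500) -0.10425003410102875 -0.032897316766364926
0.2 [0.1611 0.6037 0.2143]
kiln [0.5853 0.1272 0.044 ]
lamp [0.5715 0.2675 0.044 ]
rod [0.7724 0.1481 0.15  ]
green [ 0.7901 -0.0084  0.112 ]
```

>>> {"api": "carry_out", "payload": {"commands": "0 21 -31 -3 0 0 -0.0065;0 21 -31 -3 0 0 -0.0065;0 21 -31 -3 0 0 -0.0065;0 21 -31 -3 0 0 -0.0065;0 21 -31 -3 0 0 -0.0065;0 21 -31 -3 0 0 -0.0065;0 21 -31 -3 0 0 -0.0065;0 21 -31 -3 0 0 -0.0065;0 21 -31 -3 0 0 -0.0065;0 21 -31 -3 0 0 -0.0065", "grip_force": 5}}

```text
clock: 1.03
position: [0.3718, 0.2923, 0.1846]
orientation: [0.162, 0.987, 0.0, 0.0]
force: [0.9, -0.5, -0.3]
gripper_width: 0.0338
finger_force: 0.0
```

>>> {"api": "carry_out", "payload": {"commands": "0 21 -31 -3 0 0 -0.0065;0 21 -31 -3 0 0 -0.0065;0 21 -31 -3 0 0 -0.0065;0 21 -31 -3 0 0 -0.0065;0 21 -31 -3 0 0 -0.0065;0 21 -31 -3 0 0 -0.0065;0 21 -31 -3 0 0 -0.0065;0 21 -31 -3 0 0 -0.0065;0 21 -31 -3 0 0 -0.0065;0 19 -32 -3 0 0 -0.0065;0 0 0 -30 0 0 0;0 0 0 0 0 0 0"}}

```text
clock: 2.03
position: [0.5778, -0.0186, 0.1207]
orientation: [0.196, 0.981, -0.0, -0.003]
force: [-1.8, 0.6, -1.1]
gripper_width: 0.0004
finger_force: 0.0
```

Gripper closed over the pod. I'll descend to 60 mm and take a picture from both cameras.

>>> {"api": "carry_out", "payload": {"commands": "0 0 0 -20 0 0 0;0 0 0 -20 0 0 0;0 1 1 -18 0 0 0;0 0 0 0 0 0 0;0 0 0 0 0 0 0;0 0 0 0 0 0 0"}}

```text
clock: 2.53
position: [0.5804, -0.0156, 0.068]
orientation: [0.194, 0.981, 0.0, 0.0]
force: [0.9, 0.4, -0.6]
gripper_width: 0.0004
finger_force: 0.0
```

Run:
```python
from h import *
import cv2
a=C["side"]["frame"][190:300,230:350];b=C["top"]["frame"][230:300,260:360]
z=lambda i:cv2.resize(i,(400,int(400*i.shape[0]/i.shape[1])),interpolation=cv2.INTER_CUBIC)
A,B=z(a),z(b);o=np.zeros((max(len(A),len(B)),800,3),np.uint8);o[:len(A),:400]=A;o[:len(B),400:]=B;cv2.imwrite("pics/d.png",o)
s=get_state();print(s["clock"],s["position"],s["force"])
```

```text
2.6333 [ 0.5806 -0.0159  0.0681] [-1.0694  0.0249  0.4692]
```

View pics/d.png

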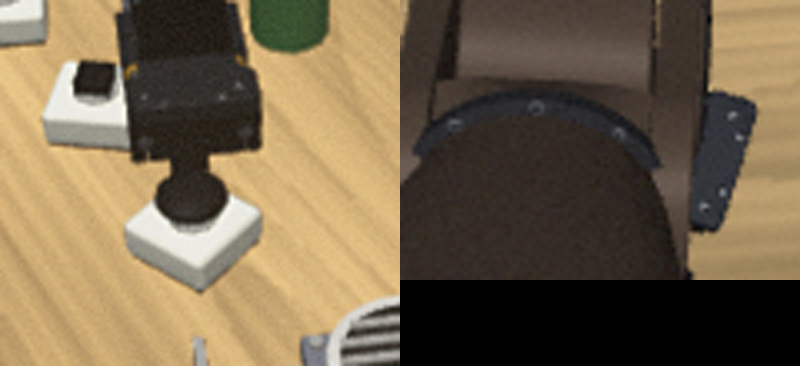

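The side view shows the closed fingertips centred just above the mushroom button, about at (190,195) in the crop. Now I'll press slowly.

>>> {"api": "carry_out", "payload": {"commands": "0 -1 -1 -5 0 0 0;0 0 0 -5 0 0 0;0 0 0 -4 0 0 0;0 0 0 -2 0 0 0;0 0 0 -2 0 0 0;0 0 0 -1 0 0 0;0 0 0 -1 0 0 0;0 0 0 0 0 0 0"}}

```text
clock: 3.3
position: [0.5789, -0.0171, 0.0466]
orientation: [0.194, 0.981, -0.0, -0.0]
force: [-2.7, -0.4, 3.3]
gripper_width: 0.0005
finger_force: 1.8
```

>>> {"api": "carry_out", "payload": {"commands": "0 0 0 -1 0 0 0;0 0 0 -1 0 0 0;0 0 0 0 0 0 0;0 0 0 0 0 0 0"}}

```text
clock: 3.63
position: [0.5791, -0.0171, 0.0447]
orientation: [0.194, 0.981, 0.0, -0.0]
force: [-3.4, -1.0, 5.0]
gripper_width: 0.0005
finger_force: 2.3
```

>>> {"api": "carry_out", "payload": {"commands": "0 0 0 -0.5 0 0 0;0 0 0 -0.5 0 0 0;0 0 0 0 0 0 0"}}

```text
clock: 3.88
position: [0.5791, -0.0171, 0.0442]
orientation: [0.194, 0.981, 0.0, 0.0]
force: [-5.1, -0.5, 10.0]
gripper_width: 0.0004
finger_force: 5.3
```

```bash
python3 -c "
from station import *
for i in range(4):
    s=get_state();print(s['clock'],s['position'],s['force']);camera('side')"
```

```text
3.8833 [ 0.5791022  -0.01711811  0.0442276 ] [-5.11826995 -0.51594348  9.95961499]
3.9333 [ 0.57911077 -0.01711583  0.04421841] [-4.77077723 -0.13114025 10.65434215]
3.9833 [ 0.57910696 -0.01712657  0.04420608] [-4.44705114 -0.53817448 11.18710722]
4.0333 [ 0.57909738 -0.01713489  0.04421022] [-5.07008598 -0.98210711 11.46119307]
```

Force jumped to about 11 N with no further travel, so the button is on its stop. I'll release, lift and go in front of the gate lip.

>>> {"api": "carry_out", "payload": {"commands": "0 0 0 -0.3 0 0 0;0 0 0 2 0 0 0;0 0 0 3 0 0 0;0 0 0 5 0 0 0;0 0 0 15 0 0 0;0 0 0 35 0 0 0;0 0 0 35 0 0 0;0 0 0 0 0 0 0"}}

```text
clock: 4.75
position: [0.5819, -0.0173, 0.1443]
orientation: [0.194, 0.981, 0.0, 0.005]
force: [-0.3, 0.1, 0.2]
gripper_width: 0.0003
finger_force: 0.0
```

>>> {"api": "carry_out", "payload": {"commands": "0 -19 -25 0 0 0 0;0 -19 -25 0 0 0 0;0 -19 -25 0 0 0 0;0 -19 -25 0 0 0 0;0 -19 -25 0 0 0 0;0 -18 -25 0 0 0 0;0 0 0 -30 0 0 0;0 0 0 -30 0 0 0;0 0 0 -15 0 0 0;0 0 0 0 0 0 0;0 0 0 0 0 0 0"}}

```text
clock: 5.67
position: [0.4662, -0.1671, 0.0631]
orientation: [0.194, 0.981, 0.0, -0.0]
force: [0.2, -0.7, -0.6]
gripper_width: 0.0006
finger_force: 0.0
```

Run:
```python
from h import *
import cv2
a=C["side"]["frame"][180:360,210:400]
cv2.imwrite("pics/e.png",cv2.resize(a,None,fx=3.3,fy=3.3,interpolation=cv2.INTER_CUBIC))
s=get_state();print(s["clock"],s["position"],s["force"])
```

```text
5.7667 [ 0.4668 -0.1673  0.0643] [0.4884 0.9973 1.2914]
```

View pics/e.png

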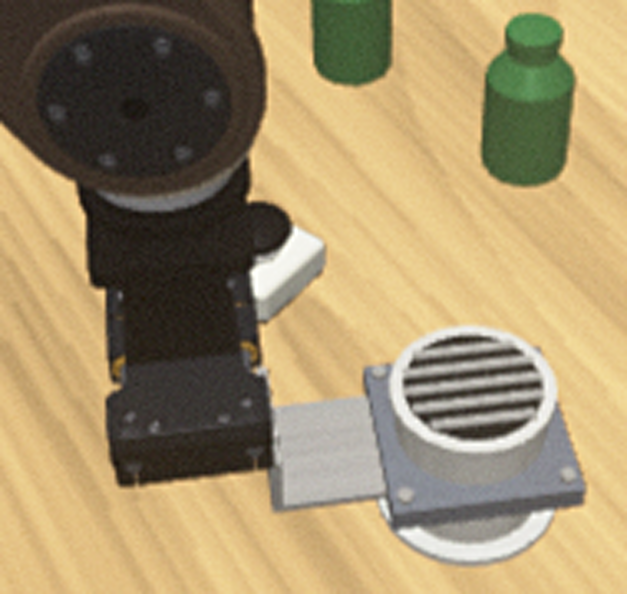

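The side view shows the fingers in front of the lip at crop (265,440), aligned with it, and the fan pod upright behind. Now I'll push along (0.925, -0.38).

>>> {"api": "carry_out", "payload": {"commands": "0 4.6 -1.9 0 0 0 0;0 4.6 -1.9 0 0 0 0;0 4.6 -1.9 0 0 0 0;0 2.3 -1 0 0 0 0;0 2.3 -1 0 0 0 0;0 2.3 -1 0 0 0 0;0 2.3 -1 0 0 0 0;0 2.3 -0.9 0 0 0 0;0 2.3 -0.9 0 0 0 0"}}

```text
clock: 6.52
position: [0.4936, -0.1786, 0.0633]
orientation: [0.194, 0.981, 0.0, -0.0]
force: [-2.9, -0.1, 1.7]
gripper_width: 0.0008
finger_force: 1.4
```

>>> {"api": "carry_out", "payload": {"commands": "0 2.3 -1 0 0 0 0;0 2.3 -0.9 0 0 0 0;0 2.3 -1 0 0 0 0;0 2.3 -0.9 0 0 0 0;0 2.3 -1 0 0 0 0;0 2.3 -0.9 0 0 0 0;0 2.3 -1 0 0 0 0;0 2.3 -0.9 0 0 0 0"}}

```text
clock: 7.18
position: [0.5123, -0.1863, 0.0633]
orientation: [0.194, 0.981, 0.0, -0.0]
force: [-3.0, -0.5, 1.3]
gripper_width: 0.0003
finger_force: 1.4
```

>>> {"api": "carry_out", "payload": {"commands": "0 1.4 -0.6 0 0 0 0;0 1.4 -0.6 0 0 0 0;0 0.9 -0.4 0 0 0 0;0 0.9 -0.4 0 0 0 0;0 0 0 0 0 0 0"}}

```text
clock: 7.6
position: [0.5169, -0.1882, 0.0633]
orientation: [0.194, 0.981, 0.0, 0.0]
force: [-1.4, 0.1, -1.2]
gripper_width: 0.0003
finger_force: 0.7
```

>>> {"api": "carry_out", "payload": {"commands": "0 0.9 -0.4 0 0 0 0;0 0.9 -0.4 0 0 0 0;0 0 0 0 0 0 0"}}

```text
clock: 7.85
position: [0.5187, -0.189, 0.0633]
orientation: [0.194, 0.981, 0.0, 0.0]
force: [-1.4, 0.9, -1.6]
gripper_width: 0.0007
finger_force: 0.8
```

>>> {"api": "carry_out", "payload": {"commands": "0 0.9 -0.4 0 0 0 0;0 0.9 -0.4 0 0 0 0;0 0 0 0 0 0 0"}}

```text
clock: 8.1
position: [0.5205, -0.1898, 0.0633]
orientation: [0.194, 0.981, 0.0, 0.0]
force: [-0.7, 0.8, -0.9]
gripper_width: 0.0004
finger_force: 0.8
```

>>> {"api": "carry_out", "payload": {"commands": "0 0.5 -0.2 0 0 0 0;0 0.5 -0.2 0 0 0 0;0 0 0 0 0 0 0"}}

```text
clock: 8.35
position: [0.5207, -0.1898, 0.0633]
orientation: [0.194, 0.981, 0.0, -0.001]
force: [-5.3, 3.1, 2.4]
gripper_width: 0.0006
finger_force: 3.1
```

Stop felt at the expected place (0.5207, -0.1898). One more nudge to seat it on the cushion.

>>> {"api": "carry_out", "payload": {"commands": "0 0.5 -0.2 0 0 0 0;0 0.3 -0.1 0 0 0 0;0 0 0 0 0 0 0;0 0 0 0 0 0 0"}}

```text
clock: 8.68
position: [0.5207, -0.1898, 0.0633]
orientation: [0.194, 0.981, 0.0, -0.002]
force: [-9.7, 3.4, 6.0]
gripper_width: 0.0009
finger_force: 5.0
```

Force rises with no movement, so the gate is home. I'll back off and check.

>>> {"api": "carry_out", "payload": {"commands": "0 -2 0.8 0 0 0 0;0 -5 2 0 0 0 0;0 -14 6 0 0 0 0;0 -28 11 0 0 0 0;0 -28 11 20 0 0 0;0 0 30 25 0 0 0;0 0 35 15 0 0 0;0 0 35 15 0 0 0;0 0 35 15 0 0 0;0 0 35 0 0 0 0;0 0 35 0 0 0 0;0 0 0 0 0 0 0"}}

```text
clock: 9.68
position: [0.445, 0.0496, 0.154]
orientation: [0.192, 0.981, 0.001, 0.001]
force: [-0.3, -0.4, 0.0]
gripper_width: 0.0006
finger_force: 0.0
```

>>> {"api": "carry_out", "payload": {"commands": "0 -10 35 0 0 0 0;0 -10 35 0 0 0 0;0 -10 35 0 0 0 0;0 -10 35 0 0 0 0;0 -10 35 0 0 0 0;0 0 0 0 0 0 0;0 0 0 0 0 0 0"}}

```text
clock: 10.27
position: [0.3949, 0.2214, 0.1534]
orientation: [0.192, 0.981, 0.0, 0.0]
force: [-0.8, -0.6, -0.4]
gripper_width: 0.0004
finger_force: 0.0
```

Run:
```python
from h import *
import cv2
b=C["top"]["frame"][220:310,280:430];a=C["side"]["frame"][230:355,260:400]
z=lambda i:cv2.resize(i,(400,int(400*i.shape[0]/i.shape[1])),interpolation=cv2.INTER_CUBIC)
A,B=z(a),z(b);o=np.zeros((max(len(A),len(B)),800,3),np.uint8);o[:len(A),:400]=A;o[:len(B),400:]=B;cv2.imwrite("pics/f.png",o)
for n in C:
    d=cv2.absdiff(C[n]["frame"],cv2.imread(f"pics/{n}0.png")).max(2)>40
    ys,xs=np.nonzero(d[230:310,280:350] if n=="top" else d[230:290,260:315]);print(n,"pod diff px",len(xs))
s=get_state();print(s["clock"],s["position"],s["force"])
```

```text
top pod diff px 0
side pod diff px 2
10.3667 [0.3954 0.2197 0.1534] [-0.3421 -0.1867  0.0205]
```

View pics/f.png

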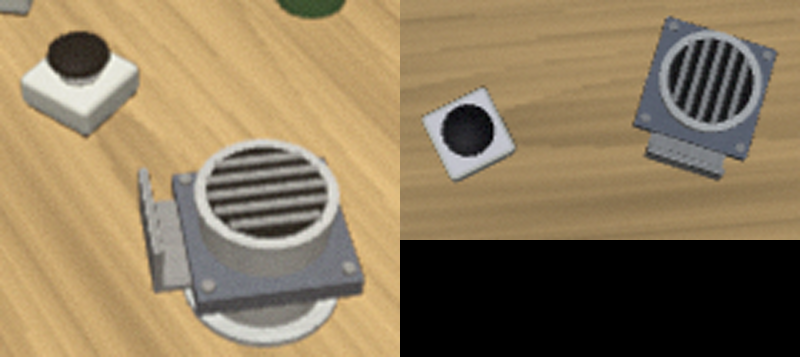

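The views show the gate lip about 23 mm in front of the housing, the button out again, and the pod unmoved: almost no pixels changed around it.

```bash
python3 -c "
from station import *
print(close_job())"
```

```text
the job is handed in; nothing more can be done
None
```

The job is handed in: the fan button was pressed to its stop (about 11 N) and sprang back with its pod unmoved, then the gate was pushed home against its stop (about 10 N), finishing at about 10 s.

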